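Roll the steel roller up its rack under the palm board

ROBOT

A 6-joint arm with a two-finger parallel gripper is mounted at the origin on a cart in front of the work surface, level with it; the furniture and walls round the work are solid. World frame = base frame: x ahead of the robot, y to its left, z up, the work surface at z = 0. Lengths are in m, angles in rad, forces in N, time in s.
With the tool pointing down it reaches from about 0.25 to 0.775 m from the base axis. Payload 4 kg.
Tool frame: the origin (TCP) lies on the mounting face of the last link; the fingertips stand 199 mm ahead of it and the grasp point (between the pads) lies 180 mm ahead of it; z points along the fingers, y is the line along which they close (so a half turn about z gives the same grasp; the last joint's range is limited). The gripper opens to 94 mm and grips with 3 to 60 N. Pads are 16 mm wide; open, the fingers measure 119 mm over their backs; the gripper's body (75 mm by 177 mm) begins 78 mm behind the grasp point.
Start: joints at [-1.356, 0.087, 1.371, -0, 1.684, -0.103], TCP at [0.172, -0.522, 0.405] pointing down, gripper open.
Joint ranges: [-3.1, 3.1], [-0.76, 2.03], [0.27, 2.55], [-1.08, 4.22], [0.17, 2.65], [-2.57, 2.57]. Speed limits (rad/s): [2.79, 2.79, 3.14, 3.14, 3.14, 3.14].

INTERFACE

Orientations are given as a unit quaternion [w, x, y, z].
In Python, from cell import * gives the robot as it stands.
- The arm moves only by the shell command python3 -m pendant 'ROWS'. ROWS is JSON, a list of rows, each a list of 7 numbers: the shift along the tool's x, y, z in m, then the turn, a rotation vector about the tool's x, y, z in rad, then the finger opening in m, from 0 to 0.094. A call has 1 to 12 rows; each row is the pose to reach, as a shift and turn from the pose commanded when the call began, along the tool's axes at that moment; what a row does not reach only later rows make up. A row lasts 1/10 s, in which the tool goes at most 50 mm and 8.59 degrees, less where a joint would pass 70% of its speed; a pose out of reach is approached as far as the arm can. A call with a gripper value outside its range is refused whole. The fingers move at their own pace and stop on an object; the grip force is fixed at half the most. Time passes only in rows, so rows that repeat a pose let the fingers close. It gives the time, the measured TCP pose, the force, the opening and the grip force at its end, in the units of the state.
- get_obs(): the state, without advancing time (a new reading comes with each control period).
- snapshot(name): name is "scene" or "top" or "wrist"; returns (picture, depth): 400x640x3 uint8, blue, green, red; 400x640 float32, m along the optical axis (not along the pixel's ray), 0 where there is no reading.
- camera_params(name): a dict with "intrinsics" (3x3 intrinsics, pixels), "k1" (the pictures are not rectified: a ray, as slopes to the right and down, at radius r is drawn at 1 + k1 r^2 times it, then the intrinsics apply), "R" (3x3) and "t" (3): a world point X has camera coordinates R X + t. Camera axes: x right, y down, z forward; pixel columns grow to the right and rows downward; lengths in m; the calibration is good to about 2 mm. A picture is of the moment at which its call begins: read the wrist's pose just before it. camera_params takes no time and is no camera call; for the wrist camera it gives the pose at the moment of the call.
- finish_job(): hands the job in; it is judged then, once.
Trained networks look in the newest picture that a camera, given by its name, has taken for a name from the list of things; names that differ only in an ending like _2 or _b are one class to them, and where a whole thing is asked for, a point or a joint stands for the part that bears it (a point fixed in the world has none). Each returns a list of dicts, best first, with "p" (0 to 1); they miss things now and then, are a little off and sometimes report something else, mostly with a low value. They report only what shows in the picture. A call takes as long as a camera call. They do not tell look-alikes from the thing itself.
- recognise(camera, thing): "centre" ([x, y, z] in m, in world coordinates, good to about 4 mm: the middle of the surface that is visible of it).
- spot_point(camera, thing): "centre" ([x, y, z] in m, in world coordinates, good to about 4 mm: a listed point, or the origin of a listed thing).
The state is a dict: "time": time; "joints": joint angles; "qd": joint speeds; "effort": joint torques, N m; "ee_pos": TCP position; "tool_rot": TCP orientation; "wrist_force": force on the tool from outside, world axes, zero at the start; "moment": the same for the moment, N m; "opening": finger opening in m; "grasp_force": force on a finger pad.
Only numpy, scipy, OpenCV 4.12 (cv2) and the standard library are available. Lean on these libraries where they do the work, as an engineer would, in place of code of your own. Each camera call takes 0.05 s, during which the arm holds its last target. There are 200 camera calls.

TASK

Take the palm board by its grip block, press its sole (between its two feet) down on top of the steel roller and roll the roller up the sloping rack, keeping steady light pressure (about 11 N, never more than 17 N), over the low ridge until it sits between the ridge and the end stop. Roll it with the board only: do not touch the roller with the gripper and do not lift it off the rack. Then set the palm board down on its feet on the table, and leave the jars, the glue pot and the tape where they are.

Things in the scene. Friction and masses are not known exactly. Their poses are not given: they have to be found in the camera images.
- rack: roller rack, fixed: wooden base 215 x 120 x 10 mm carrying a grey ramp 96 mm wide. Origin: centre of the base's underside, z up; x is the way the roller is to be rolled (uphill, towards the robot's left within 0.3 rad), y across
- hinge (a point): middle of the ramp's hinge line, at its running surface (x -50, z 26 mm in the rack's frame, axes as the rack's). From here the ramp climbs towards +x at a slope set by a screw and not reported: 0.03 to 0.08 rad; it stays so. Side rails stand 6 mm over the ramp; an 8 mm lip just behind the roller's start stops it from rolling off. Left free on the ramp the roller rolls back to that lip
- roller: plain steel roller, 44 mm in diameter, 80 mm long, 0.55 to 0.85 kg, lying across the ramp right over the hinge line at the start. Origin: its centre; y is its own axis, across the rack; x and z turn with it. Rolled without slip it moves half as far as the board on top of it
- nest (a point): the roller's centre when it lies against the end stop (wall 22 mm high, its face 22 mm further along x). x uphill along the ramp, z square to it. It is 60 to 80 mm from the roller's start and fixed in use. A round ridge, 1.5 to 3.5 mm high (not reported), crosses the ramp 16 mm before it and keeps the seated roller from rolling back (it rests up to 8 mm short of this point)
- board: palm board, 0.35 kg: plate 150 x 64 mm on two end feet 8 mm thick, between them a black sole 126 x 64 mm. Origin: centre, level of the feet's undersides; x along the 150 mm, z up. The sole's underside was set 2 to 14 mm above the feet (not reported); it springs up by 4 mm at most: 2 N at first, 8 N more per mm. Stands left of the rack, x within 0.3 rad of the robot's left
- grip (a point): centre of the top of the board's dark grip block, 79 mm above the feet's undersides, axes as the board's. The block is 30 mm (x) x 56 mm (y), 42 mm high, on the plate, whose top is 37 mm above the feet's undersides. Best held across the 30 mm with the fingertips resting on the plate. The feet clear the roller while its top is within 45 mm of the board's centre (x)
- jar_a: jar with white lid, 48 mm wide, 66 tall, one of a row of three at the right of the rack
- jar_b: jar like it, another of the three
- jar_c: jar like it, the third
- glue: white glue pot, 52 mm wide, 51 tall, between the rack and the palm board
- tape: roll of masking tape lying flat, 108 mm wide, 26 tall, behind the palm board
Things that resemble listed ones, but are neither listed nor needed, are in the scene too. Leave any turquoise look-alike of the board alone.

How it is judged:
By the outcome, as a careful person would: the job done as asked, in the order asked, and still so for the second after the job is handed in, with the robot touching nothing.
It also fails if it takes over 72 s, if anything falls off the work surface, if the arm or the gripper's body presses on something with over 40 N, if the wrist force passes 120 N, or if a joint passes its speed limit or range.

## Working session

There is one attempt and no reset: what is moved stays moved. The work goes in short steps, Python scripts to look and compute and a shell command to move; the robot and the scene stay as the last step left them, time stands still between calls to the robot, and variables do not carry over. Pictures are saved under pics/ and viewed, at most 10 in all, crops included, and the job is handed in when it is done.

```bash
mkdir -p pics; ls; python3 - <<'E'
from cell import *
import cv2
o=get_obs();print(o)
for n in("scene","top"):
    p,d=snapshot(n);cv2.imwrite(f"pics/{n}0.png",p)
    c=camera_params(n);print(n,c)
    for t in("board","roller","rack","glue","tape","jar_a"):
        print(t,[(r["p"],[round(x,3) for x in r["centre"]]) for r in recognise(n,t)])
    for t in("grip","hinge","nest","roller","board"):
        print("pt",t,[(r["p"],[round(x,3) for x in r["centre"]]) for r in spot_point(n,t)])
E
```

```text
pics
{'time': 0.0, 'joints': array([-1.35608276e+00,  8.78991622e-02,  1.37223001e+00,  2.45431915e-06,
        1.68363176e+00, -1.03076359e-01]), 'qd': array([-0.00084166,  0.00175953, -0.00046604,  0.001893  , -0.00271805,
        0.00059779]), 'effort': array([-2.38946843e-03, -3.40181994e+01, -3.02430797e+01,  7.15910783e-02,
        3.29022040e-02, -1.56548085e-04]), 'ee_pos': array([ 0.17183833, -0.52233246,  0.40354656]), 'tool_rot': array([-1.08251958e-03,  9.87402131e-01,  1.58227229e-01, -5.92661577e-05]), 'wrist_force': array([ 0.08305648,  0.52817866, -0.29953941]), 'moment': array([-0.00447324,  0.02366089, -0.00856951]), 'grasp_force': 0.0, 'opening': 0.09379966787368049}
scene {'intrinsics': array([[371.1951348 ,   0.        , 315.37783084],
       [  0.        , 371.1951348 , 203.85512188],
       [  0.        ,   0.        ,   1.        ]]), 'k1': -0.0596339242131935, 'R': array([[-0.6606369 , -0.7506964 , -0.00371421],
       [-0.34083936,  0.3043505 , -0.88949385],
       [ 0.66887025, -0.58636651, -0.45693205]]), 't': array([0.52790094, 0.21664772, 0.91800785])}
b
[... 1123 characters left out ...]
't': array([0.15236394, 0.62029546, 1.12688745])}
board [(0.96, [0.595, 0.562, 0.042]), (0.79, [0.555, 0.363, 0.038])]
roller [(0.84, [0.592, -0.083, 0.066])]
rack [(0.91, [0.594, -0.015, 0.031])]
glue [(0.61, [0.521, 0.221, 0.033])]
tape [(0.96, [0.695, 0.314, 0.026])]
jar_a [(0.87, [0.547, -0.263, 0.061]), (0.68, [0.677, -0.259, 0.069]), (0.54, [0.615, -0.274, 0.068])]
pt grip [(0.85, [0.596, 0.57, 0.077]), (0.73, [0.557, 0.372, 0.071]), (0.73, [0.595, -0.09, 0.049])]
pt hinge [(0.78, [0.596, -0.08, 0.018])]
pt nest [(0.6, [0.6, -0.011, 0.053])]
pt roller [(0.86, [0.591, -0.088, 0.047]), (0.21, [0.55, -0.273, -0.004])]
pt board [(0.77, [0.553, 0.372, 0.005]), (0.63, [0.601, 0.568, 0.003])]
```

View pics/top0.png

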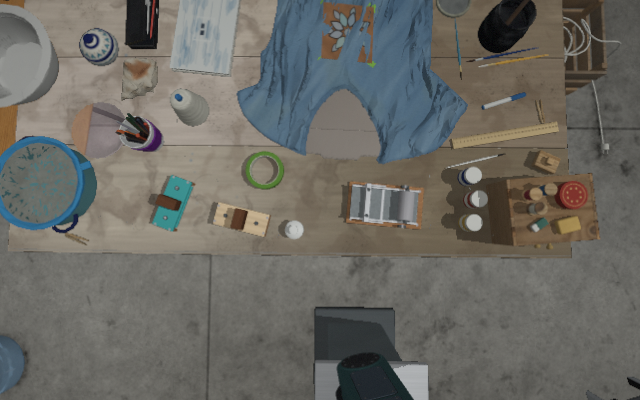

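View pics/scene0.png

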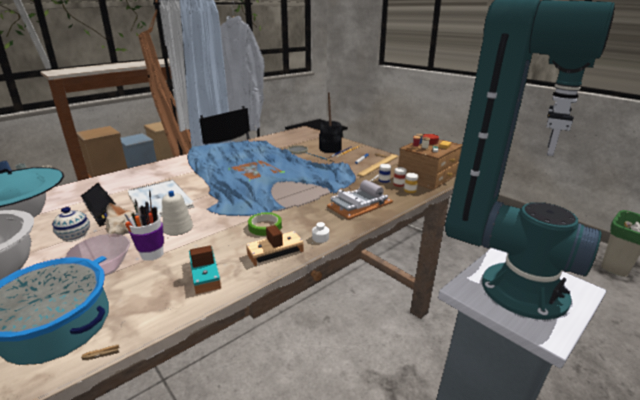

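The top picture shows two boards: a turquoise one at (172,203) and a natural wood one at (241,218). The wooden one is the listed board, since the turquoise is to be left alone and the wooden one is the one next to the glue pot (293,229) and the tape (265,170). The rack is at (383,205) with the roller at its right end. I'll confirm the board in one crop and measure yaws.

```bash
cat > h.py <<'E'
from cell import *
import cv2, numpy as np
from scipy.spatial.transform import Rotation as Ro
def cloud(n, p=None, d=None):
    c=camera_params(n)
    if p is None: p,d=snapshot(n)
    K,k1=c["intrinsics"],c["k1"]
    v,u=np.mgrid[0:400,0:640].astype(float)
    uv=np.stack([u,v],-1).reshape(-1,1,2)
    xy=cv2.undistortPoints(uv,K,np.array([k1,0,0,0,0.]))[:,0]
    z=d.reshape(-1,1)
    X=(np.hstack([xy*z,z])-c["t"])@c["R"]
    X[z[:,0]==0]=np.nan
    return p,X.reshape(400,640,3)
def sel(X,c,r,lo,hi):
    P=X.reshape(-1,3);P=P[~np.isnan(P[:,0])]
    return P[(np.linalg.norm(P[:,:2]-c,axis=1)<r)&(P[:,2]>lo)&(P[:,2]<hi)]
def rect(P):
    (cx,cy),(w,h),a=cv2.minAreaRect((P[:,:2]*1000).astype(np.float32))
    if w<h: a+=90;w,h=h,w
    return np.round([cx,cy,w,h,a],1),len(P)
E
python3 - <<'E'
from h import *
p,X=cloud("top")
cv2.imwrite("pics/crop.png",cv2.resize(p[165:245,150:440],None,fx=2.7,fy=2.7,interpolation=cv2.INTER_CUBIC))
for nm,c,r,lo,hi in[("plate",(.553,.372),.1,.028,.045),("block",(.553,.372),.06,.065,.095),("boardall",(.553,.372),.1,.015,.095),("rackall",(.594,-.02),.14,.006,.1),("ramp",(.594,-.02),.14,.02,.1),("roller",(.592,-.088),.05,.055,.08),("glue",(.521,.228),.04,.01,.08)]:
    P=sel(X,c,r,lo,hi); print(nm,*rect(P), np.round(np.median(P,0),3))
q=sel(X,(.45,.1),.05,-.05,.05);print("table",np.median(q,0))
E
```

```text
plate [553.8 372.5 151.1  64.2  76.5] 944 [0.554 0.355 0.037]
block [553.9 372.1  55.1  31.4 166.3] 241 [0.554 0.371 0.079]
boardall [553.8 372.4 151.3  64.2  76.6] 1229 [0.554 0.363 0.038]
rackall [600.3 -26.4 260.5 258.2 109.8] 3232 [ 0.598 -0.034  0.032]
ramp [636.3 -34.1 192.8 190.6 175.4] 2433 [ 0.599 -0.029  0.034]
roller [594.3 -87.6  94.7  42.2 174.5] 447 [ 0.594 -0.086  0.068]
glue [526.7 222.4  48.4  47.9  90.1] 266 [0.526 0.221 0.036]
table [4.69266313e-01 9.87370970e-02 2.36618856e-04]
```

View pics/crop.png

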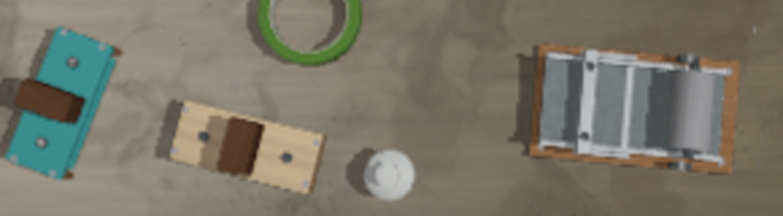

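The crop shows the wooden palm board with its brown block at crop (245,147), the turquoise copy at (65,100) which I leave alone, and the rack with roller (692,110), ridge (628,108) and stop wall (588,105). Next I'll write a helper that converts a target pose into row numbers, then go over the rack for a closer look.

```bash
cat >> h.py <<'E'
def rot(yaw,slope=0):
    """tool pointing down, tool x at world yaw (deg); tool y = yaw-90. slope: rack/board x (= -tool y... yaw-90) tipped up by slope rad"""
    R=Ro.from_euler('z',yaw,degrees=True)*Ro.from_euler('x',np.pi)
    u=np.array([np.cos(np.radians(yaw-90)),np.sin(np.radians(yaw-90)),0])
    ax=np.cross(u,[0,0,1])   # rotation lifting u
    return Ro.from_rotvec(ax*slope)*R
def row(pos,R,grasp=True):
    """row for putting grasp point (or TCP) at pos"""
    o=get_obs(); q=o["tool_rot"]; R0=Ro.from_quat([q[1],q[2],q[3],q[0]])
    t=np.array(pos,float)
    if grasp: t=t-R.apply([0,0,.18])
    s=R0.inv().apply(t-o["ee_pos"]); r=(R0.inv()*R).as_rotvec()
    print("row",np.round(s,4),np.round(r,4),"tcp",np.round(o["ee_pos"],4),"t",round(o["time"],2))
E
python3 - <<'E'
from h import *
p,X=cloud("top")
P=X.reshape(-1,3);P=P[~np.isnan(P[:,0])]
m=(abs(P[:,0]-.598)<.08)&(P[:,1]>-.17)&(P[:,1]<.11)&(P[:,2]>.006)&(P[:,2]<.1)
print(rect(P[m]))
row([.57,-.03,.23],rot(175))
c=camera_params("wrist");o=get_obs();q=o["tool_rot"];R0=Ro.from_quat([q[1],q[2],q[3],q[0]])
print("cam in tool",R0.inv().apply(-c["R"].T@c["t"]-o["ee_pos"]),R0.inv().apply(c["R"][2]),c["intrinsics"][0])
E
```

```text
(array([598.8, -31.6, 274.1, 156.3,  91.6]), 3141)
row [ 0.5321 -0.3434 -0.0053] [ 0.0000e+00  1.0000e-04 -2.7365e+00] tcp [ 0.1719 -0.5225  0.4047] t 1.3
cam in tool [0.078326   0.00160271 0.01977429] [-2.73506769e-01  1.47532752e-04  9.61870067e-01] [282.62046774   0.         317.08459992]
```

```bash
python3 -m pendant '[[0.532,-0.343,-0.005,0,0,-2.736,0.094],[0.532,-0.343,-0.005,0,0,-2.736,0.094],[0.532,-0.343,-0.005,0,0,-2.736,0.094],[0.532,-0.343,-0.005,0,0,-2.736,0.094],[0.532,-0.343,-0.005,0,0,-2.736,0.094],[0.532,-0.343,-0.005,0,0,-2.736,0.094],[0.532,-0.343,-0.005,0,0,-2.736,0.094],[0.532,-0.343,-0.005,0,0,-2.736,0.094],[0.532,-0.343,-0.005,0,0,-2.736,0.094],[0.532,-0.343,-0.005,0,0,-2.736,0.094],[0.532,-0.343,-0.005,0,0,-2.736,0.094],[0.532,-0.343,-0.005,0,0,-2.736,0.094]]'; python3 - <<'E'
from h import *
row([.57,-.03,.23],rot(175)); print(get_obs()["joints"])
E
```

```text
time: 2.5
ee_pos: [0.5502, -0.0541, 0.4097]
tool_rot: [0.0, 0.487, 0.873, -0.0]
wrist_force: [0.1, -1.9, -0.3]
opening: 0.094
grasp_force: 0.0
row [ 0.0101  0.0295 -0.0003] [-0.000e+00  9.000e-04 -9.301e-01] tcp [ 0.5502 -0.0541  0.4097] t 2.5
[-2.00474385e-01  9.24289919e-02  1.35529709e+00 -3.10200425e-04
  1.69305344e+00 -7.53914423e-01]
```

```bash
python3 -m pendant '[[0.010,0.029,0,0,0,-0.93,0.094],[0.010,0.029,0,0,0,-0.93,0.094],[0.010,0.029,0,0,0,-0.93,0.094],[0.010,0.029,0,0,0,-0.93,0.094],[0.010,0.029,0,0,0,-0.93,0.094],[0.010,0.029,0,0,0,-0.93,0.094],[0.010,0.029,0,0,0,-0.93,0.094],[0.010,0.029,0,0,0,-0.93,0.094],[0.010,0.029,0,0,0,-0.93,0.094]]'; python3 - <<'E'
from h import *
p,d=snapshot("wrist"); cv2.imwrite("pics/w1.png",p); _,X=cloud("wrist",p,d)
np.save("Xw.npy",X)
for t in("hinge","nest","roller"): print(t,[(r["p"],np.round(r["centre"],4)) for r in spot_point("wrist",t)])
P=X.reshape(-1,3);P=P[~np.isnan(P[:,0])]
m=(abs(P[:,0]-.598)<.1)&(P[:,1]>-.17)&(P[:,1]<.11)&(P[:,2]>.006)&(P[:,2]<.1)
print(rect(P[m]))
m=(np.linalg.norm(P[:,:2]-[.594,-.088],axis=1)<.06)&(P[:,2]>.06);print("rol",rect(P[m]),P[m].max(0))
E
```

```text
time: 3.4
ee_pos: [0.5688, -0.0324, 0.4094]
tool_rot: [-0.0, 0.047, 0.999, -0.0]
wrist_force: [-1.0, -0.0, 0.2]
opening: 0.0941
grasp_force: 0.0
hinge [(0.68, array([ 0.5941, -0.0876,  0.0269]))]
nest [(0.62, array([ 0.5992, -0.0131,  0.055 ]))]
roller [(0.92, array([ 0.5915, -0.0883,  0.0478]))]
(array([597.7, -38.2, 215.3, 121.2,  85.3]), 12899)
rol (array([584.4, -83.8, 100. ,  52.3, 175. ]), 18386) [ 0.63455565 -0.05414308  0.34851944]
```

View pics/w1.png

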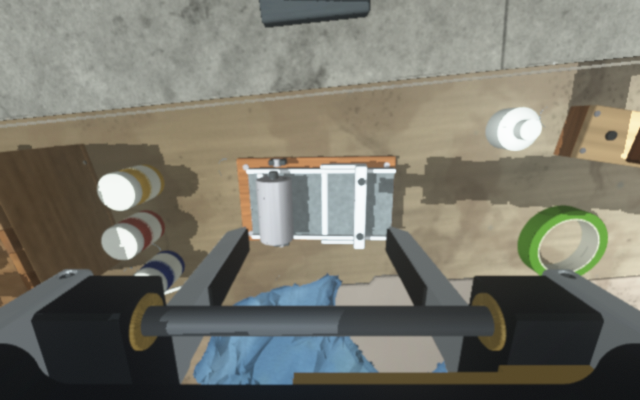

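The wrist picture shows the rack with the roller at (274,208), the ridge at (324,202) and the stop at (360,205). The rack rectangle is 215 x 121 mm, which matches the given size. Now the ramp profile.

```bash
python3 - <<'E'
from h import *
X=np.load("Xw.npy").reshape(-1,3);X=X[~np.isnan(X[:,0])]
a=np.radians(85.3);c=np.array([.5977,-.0382])
u=np.array([np.cos(a),np.sin(a)]);v=np.array([-u[1],u[0]])
x=(X[:,:2]-c)@u*1000;y=(X[:,:2]-c)@v*1000;z=X[:,2]*1000
m=(abs(y)<30)&(z<100)&(abs(x)<125)
for b in range(-110,112,3):
    k=m&(x>=b)&(x<b+3)
    if k.any(): print(b+1.5,round(np.median(z[k]),1),round(z[k].std(),1),k.sum(),end=" | ")
k=m&(x>-22)&(x<5);print("\nfit",np.polyfit(x[k],z[k],1))
k=m&(x>60)&(x<80);print("fit",np.polyfit(x[k],z[k],1))
k=(abs(x+50)<26)&(abs(y)<36)&(z>50)&(z<100);print("roller x", (x[k].min()+x[k].max())/2, z[k].max(),np.percentile(z[k],98))
for s in(1,-1):
    k=(s*y>41)&(s*y<47)&(x>-30)&(x<90)&(z>20)&(z<70);print("rail",np.polyfit(x[k],z[k],1),k.sum())
t=(abs(y)>70)&(abs(x)<80)&(z<15)&(z>-15)&(abs(y)<100);print("table",np.median(z[t]))
E
```

```text
-108.5 1.0 3.0 16 | -105.5 10.4 0.8 76 | -102.5 10.3 0.7 88 | -99.5 10.5 0.7 87 | -96.5 10.4 0.8 91 | -93.5 10.1 0.7 56 | -90.5 23.6 0.7 23 | -87.5 23.8 0.7 86 | -84.5 24.2 0.7 94 | -81.5 24.4 0.7 91 | -78.5 25.1 0.7 3 | -72.5 56.9 1.2 44 | -69.5 61.7 1.3 74 | -66.5 64.3 0.9 96 | -63.5 66.8 0.9 104 | -60.5 68.1 0.7 108 | -57.5 69.1 0.7 113 | -54.5 69.9 0.7 113 | -51.5 69.8 0.7 119 | -48.5 69.6 0.8 122 | -45.5 69.0 0.7 118 | -42.5 67.4 0.9 132 | -39.5 66.0 0.9 124 | -36.5 63.2 1.2 131 | -33.5 59.1 10.0 150 | -30.5 28.4 13.0 182 | -27.5 27.7 0.7 92 | -24.5 27.9 0.7 93 | -21.5 28.0 0.7 101 | -18.5 28.2 0.7 97 | -15.5 28.4 0.7 94 | -12.5 28.5 0.8 97 | -9.5 28.8 0.7 95 | -6.5 29.1 0.8 95 | -3.5 29.0 0.7 100 | -0.5 29.4 0.6 105 | 2.5 29.4 0.8 88 | 5.5 29.6 0.8 85 | 8.5 30.6 1.0 117 | 11.5 31.5 0.9 100 | 14.5 30.6 0.7 86 | 17.5 30.2 0.7 86 | 20.5 30.5 0.7 125 | 23.5 30.7 0.7 89 | 26.5 30.9 0.7 85 | 29.5 31.2 0.7 99 | 32.5 31.3 0.7 111 | 35.5 31.5 0.7 91 | 38.5 31.7 0.7 93 | 41.5 31.8 0.8 103 | 44.5 32.1 0.7 98 | 47.5 35.1 9.5 195 | 50.5 54.5 5.3 115 | 53.5 54.6 0.7 118 | 56.5 54.7 0.7 106 | 59.5 54.8 0.7 110 | 62.5 53.8 0.5 22 | 65.5 33.3 0.8 57 | 68.5 33.5 0.7 102 | 71.5 33.5 0.8 99 | 74.5 33.8 0.7 100 | 77.5 34.1 0.8 104 | 80.5 34.1 0.8 100 | 83.5 34.4 0.7 101 | 86.5 34.6 0.8 100 | 89.5 34.6 0.7 105 | 92.5 34.8 0.7 103 | 95.5 35.0 0.7 97 | 98.5 35.2 0.7 88 | 107.5 9.5 0.9 20 | 110.5 0.2 0.8 67 | 
fit [ 0.05337477 29.26629   ]
fit [-0.72169144 87.3746543 ]
roller x -51.711676930161246 71.8277222729319 70.75110800808696
rail [ 0.12238848 35.59898132] 351
rail [ 0.09261647 33.65076368] 491
table 0.30509602984406736
```

Measured ramp: slope about 0.0595, ridge at rack x of about 11 mm and about 2 mm high, stop face at x of about 49, so the nest is at x of about 27 and the roller's travel about 77 mm. Now to the board.

```bash
python3 - <<'E'
from h import *
row([.554,.3725,.15],rot(166.5))
E
```

```text
row [0.0528 0.4018 0.0794] [-1.000e-04  1.000e-04  1.415e-01] tcp [ 0.5688 -0.0324  0.4094] t 3.6
```

```bash
python3 -m pendant '[[0.053,0.402,0.079,0,0,0.1415,0.094],[0.053,0.402,0.079,0,0,0.1415,0.094],[0.053,0.402,0.079,0,0,0.1415,0.094],[0.053,0.402,0.079,0,0,0.1415,0.094],[0.053,0.402,0.079,0,0,0.1415,0.094],[0.053,0.402,0.079,0,0,0.1415,0.094],[0.053,0.402,0.079,0,0,0.1415,0.094],[0.053,0.402,0.079,0,0,0.1415,0.094],[0.053,0.402,0.079,0,0,0.1415,0.094],[0.053,0.402,0.079,0,0,0.1415,0.094],[0.053,0.402,0.079,0,0,0.1415,0.094],[0.053,0.402,0.079,0,0,0.1415,0.094]]'; python3 - <<'E'
from h import *
p,X=cloud("wrist"); cv2.imwrite("pics/w2.png",p)
P=sel(X,(.554,.3725),.1,.068,.09);print("block",rect(P),np.median(P[:,2]))
P=sel(X,(.554,.3725),.1,.028,.09);print("all",rect(P))
row([.554,.3725,.06],rot(166.5)); print(get_obs()["wrist_force"])
E
```

```text
time: 4.8
ee_pos: [0.5544, 0.371, 0.3313]
tool_rot: [0.001, 0.118, 0.993, -0.0]
wrist_force: [1.0, -0.9, -0.3]
opening: 0.0938
grasp_force: 0.0
block (array([551.7, 370.2,  55.1,  30. , 166.4]), 2135) 0.0790555443024823
all (array([552.3, 370.2, 150.5,  64.5,  76.6]), 9450)
row [0.0009 0.0014 0.0914] [ 0.0003  0.0013 -0.0022] tcp [0.5544 0.3709 0.3314] t 4.85
[-0.01966661 -0.4680071   0.67758677]
```

View pics/w2.png

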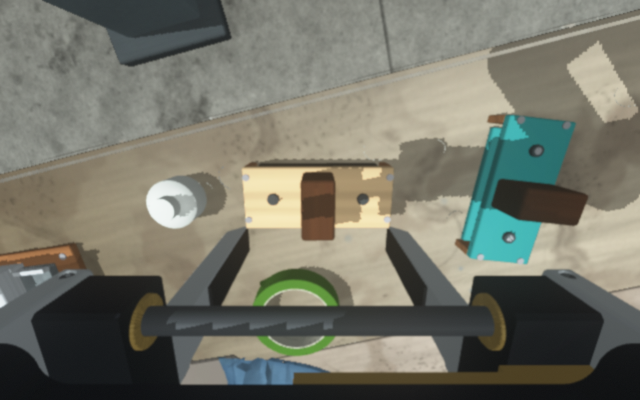

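The wooden board is centred below the gripper (block at (318,205)), and the glue (177,200), tape (297,312) and turquoise board are all clear of the fingers. The block is 2 mm off in x. Descend.

```bash
python3 -m pendant '[[0.002,0,0.04,0,0,0,0.094],[0.002,0,0.08,0,0,0,0.094],[0.002,0,0.091,0,0,0,0.094],[0.002,0,0.093,0,0,0,0.094],[0.002,0,0.093,0,0,0,0.094]]'; python3 -m pendant '[[0,0,0.001,0,0,0,0.094],[0,0,0.002,0,0,0,0.094],[0,0,0.002,0,0,0,0.094]]'
```

```text
time: 5.35
ee_pos: [0.5524, 0.3723, 0.2384]
tool_rot: [0.001, 0.118, 0.993, 0.0]
wrist_force: [-0.2, 0.5, -0.1]
opening: 0.0942
grasp_force: 0.0
time: 5.65
ee_pos: [0.5522, 0.3732, 0.2365]
tool_rot: [0.001, 0.117, 0.993, 0.0]
wrist_force: [0.2, -0.2, 2.1]
opening: 0.0941
grasp_force: 1.3
```

```bash
python3 -m pendant '[[0,0,0.0005,0,0,0,0.05],[0,0,0.0005,0,0,0,0.02],[0,0,0.0005,0,0,0,0.02],[0,0,0.0005,0,0,0,0.02],[0,0,0.0005,0,0,0,0.02],[0,0,0.0005,0,0,0,0.02],[0,0,0.0005,0,0,0,0.02],[0,0,0.0005,0,0,0,0.02]]'
```

```text
time: 6.45
ee_pos: [0.5521, 0.3732, 0.2365]
tool_rot: [0.001, 0.117, 0.993, 0.0]
wrist_force: [-0.6, -1.7, 5.3]
opening: 0.0334
grasp_force: 2.5
```

```bash
python3 -m pendant '[[0,0,0,0,0,0,0],[0,0,0,0,0,0,0],[0,0,0,0,0,0,0],[0,0,-0.03,0,0,0,0],[0,0,-0.08,0,0,0,0],[0,0,-0.13,0,0,0,0],[0,0,-0.13,0,0,0,0],[0,0,-0.13,0,0,0,0]]'; python3 - <<'E'
from h import *
o=get_obs();print(o["wrist_force"],o["moment"],o["ee_pos"])
a=np.radians(85.3);c=np.array([.5977,-.0382]);u=np.array([np.cos(a),np.sin(a)])
xy=c+u*(-.051-.037)
print(xy)
row([*xy,.17],rot(175.3,.0595))
E
```

```text
time: 7.25
ee_pos: [0.5517, 0.3734, 0.3654]
tool_rot: [0.001, 0.117, 0.993, 0.001]
wrist_force: [-0.5, 0.8, -4.5]
opening: 0.03
grasp_force: 34.7
[-0.47801476  0.78863978 -4.5002702 ] [-0.01469928 -0.06476032 -0.00880905] [0.55173464 0.37336653 0.36543408]
[ 0.59048941 -0.12590409]
row [-0.1556 -0.4871  0.0153] [-0.0582  0.0058 -0.153 ] tcp [0.5517 0.3734 0.3654] t 7.25
```

```bash
python3 -m pendant '[[-0.013,-0.041,0.001,-0.005,0,-0.013,0],[-0.026,-0.081,0.003,-0.01,0.001,-0.026,0],[-0.039,-0.122,0.004,-0.015,0.001,-0.038,0],[-0.052,-0.162,0.005,-0.019,0.002,-0.051,0],[-0.065,-0.203,0.006,-0.024,0.002,-0.064,0],[-0.078,-0.244,0.008,-0.029,0.003,-0.077,0],[-0.091,-0.284,0.009,-0.034,0.003,-0.089,0],[-0.104,-0.325,0.01,-0.039,0.004,-0.102,0],[-0.117,-0.365,0.011,-0.044,0.004,-0.115,0],[-0.13,-0.406,0.013,-0.049,0.005,-0.128,0],[-0.143,-0.447,0.014,-0.053,0.005,-0.14,0],[-0.1556,-0.487,0.015,-0.058,0.006,-0.153,0]]'; python3 -m pendant '[[0,0,0,0,0,0,0],[0,0,0,0,0,0,0],[0,0,0,0,0,0,0]]'; python3 - <<'E'
from h import *
o=get_obs();print(o["wrist_force"])
a=np.radians(85.3);c=np.array([.5977,-.0382]);u=np.array([np.cos(a),np.sin(a)])
xy=c+u*(-.051-.037)
row([*xy,.126],rot(175.3,.0595))
p,X=cloud("wrist");cv2.imwrite("pics/w3.png",p)
E
```

```text
time: 8.45
ee_pos: [0.5887, -0.1382, 0.345]
tool_rot: [-0.003, 0.041, 0.999, 0.03]
wrist_force: [1.0, 0.4, -2.4]
opening: 0.0301
grasp_force: 34.7
time: 8.75
ee_pos: [0.5892, -0.1358, 0.3472]
tool_rot: [-0.002, 0.041, 0.999, 0.03]
wrist_force: [0.3, 0.3, -3.3]
opening: 0.0297
grasp_force: 34.3
[ 0.25205941  0.33077294 -3.3390012 ]
row [-0.0007 -0.0032  0.0414] [ 0.0005 -0.0062  0.    ] tcp [ 0.5892 -0.1358  0.3472] t 8.75
```

View pics/w3.png

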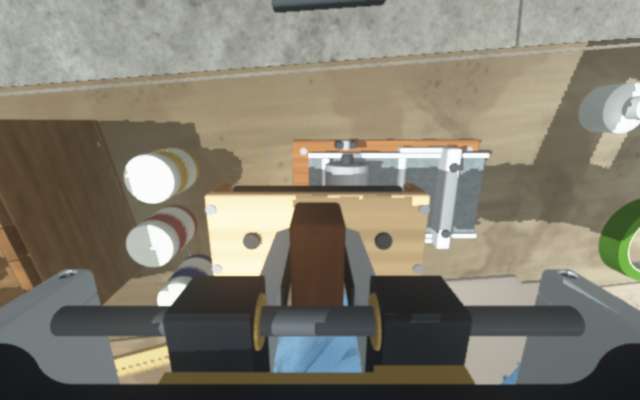

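The board hangs square in the grip ((317,230)) with the roller (347,170) ahead of its centre, and it is clear of the jars. Approach and touch.

```bash
python3 -m pendant '[[0,0,0.015,0,-0.003,0,0],[0,-0.002,0.03,0,-0.006,0,0],[0,-0.003,0.04,0,-0.006,0,0],[0,-0.003,0.042,0,-0.006,0,0],[0,-0.003,0.042,0,-0.006,0,0],[0,-0.003,0.042,0,-0.006,0,0]]'; python3 -m pendant '[[0,0,0.001,0,0,0,0],[0,0,0.002,0,0,0,0],[0,0,0.002,0,0,0,0]]';python3 -m pendant '[[0,0,0.001,0,0,0,0],[0,0,0.001,0,0,0,0]]'
```

```text
time: 9.4
ee_pos: [0.5897, -0.1369, 0.3087]
tool_rot: [0.004, 0.041, 0.999, 0.029]
wrist_force: [-0.3, -0.4, -3.9]
opening: 0.0299
grasp_force: 34.3
time: 9.7
ee_pos: [0.5895, -0.1371, 0.306]
tool_rot: [0.004, 0.041, 0.999, 0.029]
wrist_force: [0.7, -0.0, -4.1]
opening: 0.0298
grasp_force: 34.3
time: 9.9
ee_pos: [0.5894, -0.1371, 0.3047]
tool_rot: [0.003, 0.041, 0.999, 0.029]
wrist_force: [0.3, 0.1, -2.4]
opening: 0.0298
grasp_force: 34.3
```

```bash
python3 - <<'E'
from h import *
row([.59,-.126,.126],rot(175.3,.0595));print(rot(175.3,.0595).as_quat())
E
python3 -m pendant '[[0,0,0.001,0,0,0,0],[0,0,0.001,0,0,0,0],[0,0,0.001,0,0,0,0]]';python3 -m pendant '[[0,0,0.001,0,0,0,0],[0,0,0.001,0,0,0,0]]'
```

```text
row [ 0.0003  0.0004 -0.001 ] [-0.0013  0.0043 -0.0004] tcp [ 0.5894 -0.1371  0.3047] t 9.9
[0.04098559 0.99871687 0.0297206  0.00121968]
time: 10.2
ee_pos: [0.5895, -0.137, 0.3038]
tool_rot: [0.003, 0.041, 0.999, 0.029]
wrist_force: [0.7, -0.2, -4.0]
opening: 0.03
grasp_force: 34.3
time: 10.4
ee_pos: [0.5895, -0.1369, 0.3026]
tool_rot: [0.003, 0.041, 0.999, 0.029]
wrist_force: [0.2, 0.2, -4.0]
opening: 0.0297
grasp_force: 34.3
```

```bash

python3 -m pendant '[[0,0,0.0005,0,0.002,0,0],[0,0,0.001,0,0.004,0,0],[0,0,0.001,0,0.004,0,0]]';python3 -m pendant '[[0,0,0.0005,0,0,0,0],[0,0,0.001,0,0,0,0],[0,0,0.001,0,0,0,0]]'
```

```text
time: 10.7
ee_pos: [0.5895, -0.1368, 0.3017]
tool_rot: [0.001, 0.041, 0.999, 0.029]
wrist_force: [-0.3, 0.5, -2.7]
opening: 0.0299
grasp_force: 34.3
time: 11.0
ee_pos: [0.5895, -0.1368, 0.3007]
tool_rot: [0.001, 0.041, 0.999, 0.029]
wrist_force: [-0.6, -0.3, -3.0]
opening: 0.0298
grasp_force: 34.3
```

```bash

python3 -m pendant '[[0,0,0.0005,0,0,0,0],[0,0,0.001,0,0,0,0],[0,0,0.001,0,0,0,0]]'
```

```text
time: 11.3
ee_pos: [0.5895, -0.1367, 0.2997]
tool_rot: [0.001, 0.041, 0.999, 0.029]
wrist_force: [-0.5, 0.3, -3.2]
opening: 0.0299
grasp_force: 34.3
```

```bash

python3 -m pendant '[[0,0,0.0005,0,0,0,0],[0,0,0.0007,0,0,0,0],[0,0,0.0007,0,0,0,0]]';python3 -m pendant '[[0,0,0.0005,0,0,0,0],[0,0,0.0007,0,0,0,0],[0,0,0.0007,0,0,0,0]]'
```

```text
time: 11.6
ee_pos: [0.5895, -0.1367, 0.2991]
tool_rot: [0.001, 0.041, 0.999, 0.029]
wrist_force: [0.0, -0.9, -3.5]
opening: 0.0296
grasp_force: 34.3
time: 11.9
ee_pos: [0.5895, -0.1366, 0.2984]
tool_rot: [0.001, 0.041, 0.999, 0.029]
wrist_force: [0.3, 0.9, -3.3]
opening: 0.0298
grasp_force: 34.3
```

```bash

python3 -m pendant '[[0,0,0.0005,0,0,0,0],[0,0,0.0007,0,0,0,0],[0,0,0.0007,0,0,0,0]]'
```

```text
time: 12.2
ee_pos: [0.5895, -0.1366, 0.2976]
tool_rot: [0.001, 0.041, 0.999, 0.029]
wrist_force: [1.1, -0.6, -3.7]
opening: 0.0297
grasp_force: 34.3
```

```bash

python3 -m pendant '[[0,0,0.0005,0,0,0,0],[0,0,0.0007,0,0,0,0],[0,0,0.0007,0,0,0,0]]'
```

```text
time: 12.5
ee_pos: [0.5896, -0.1366, 0.2972]
tool_rot: [0.002, 0.041, 0.999, 0.029]
wrist_force: [-0.0, 0.1, -2.3]
opening: 0.0299
grasp_force: 34.3
```

```bash

python3 -m pendant '[[0,0,0.0004,0,0,0,0],[0,0,0.0005,0,0,0,0],[0,0,0.0005,0,0,0,0]]';python3 - <<'E'
from h import *
o=get_obs();print(o["wrist_force"],o["moment"],o["ee_pos"])
E
```

```text
time: 12.8
ee_pos: [0.5895, -0.1365, 0.297]
tool_rot: [0.002, 0.041, 0.999, 0.029]
wrist_force: [-1.1, -0.4, -0.8]
opening: 0.0299
grasp_force: 34.4
[-1.12293437 -0.41571746 -0.76313118] [ 0.10895803 -0.01311173 -0.02358917] [ 0.58954788 -0.13654564  0.29699587]
```

```bash

python3 -m pendant '[[0,0,0.0004,0,0,0,0],[0,0,0.0006,0,0,0,0],[0,0,0.0006,0,0,0,0]]'
```

```text
time: 13.1
ee_pos: [0.5896, -0.1365, 0.2966]
tool_rot: [0.002, 0.041, 0.999, 0.029]
wrist_force: [-2.1, 0.4, 1.9]
opening: 0.0298
grasp_force: 34.5
```

```bash

python3 -m pendant '[[0,0,0.0004,0,0,0,0],[0,0,0.0006,0,0,0,0],[0,0,0.0006,0,0,0,0]]'
```

```text
time: 13.4
ee_pos: [0.5896, -0.1365, 0.2961]
tool_rot: [0.002, 0.041, 0.999, 0.029]
wrist_force: [-2.3, 0.4, 4.1]
opening: 0.0302
grasp_force: 34.6
```

```bash

python3 -m pendant '[[0,0,0.0004,0,0,0,0],[0,0,0.0007,0,0,0,0],[0,0.002,0.0007,0,0,0,0],[0,0.004,0.0007,0,0,0,0],[0,0.006,0.0007,0,0,0,0],[0,0.008,0.0007,0,0,0,0]]'
```

```text
time: 14.0
ee_pos: [0.5902, -0.1287, 0.2963]
tool_rot: [0.002, 0.041, 0.999, 0.029]
wrist_force: [-2.2, -0.8, 7.0]
opening: 0.03
grasp_force: 34.7
```

```bash

python3 -m pendant '[[0,0.003,0,0,0,0,0],[0,0.006,0,0,0,0,0],[0,0.009,0,0,0,0,0],[0,0.012,0,0,0,0,0],[0,0.015,0,0,0,0,0],[0,0.018,0,0,0,0,0]]'
```

```text
time: 14.6
ee_pos: [0.5916, -0.1107, 0.2975]
tool_rot: [0.002, 0.041, 0.999, 0.028]
wrist_force: [-3.1, -0.8, 7.3]
opening: 0.0295
grasp_force: 34.7
```

```bash

python3 -m pendant '[[0,0.003,0,0,0,0,0],[0,0.006,0,0,0,0,0],[0,0.009,0,0,0,0,0],[0,0.012,0,0,0,0,0],[0,0.015,0,0,0,0,0],[0,0.018,0,0,0,0,0]]'; python3 - <<'E'
from h import *
for n in("wrist","top"):
    p,X=cloud(n);cv2.imwrite(f"pics/roll_{n}.png",p)
    print(n,[(r["p"],np.round(r["centre"],4)) for r in spot_point(n,"roller")])
    print([(r["p"],np.round(r["centre"],4)) for r in spot_point(n,"board")])
E
```

```text
time: 15.2
ee_pos: [0.5931, -0.0928, 0.2986]
tool_rot: [0.002, 0.041, 0.999, 0.028]
wrist_force: [-3.3, -0.8, 7.7]
opening: 0.03
grasp_force: 34.7
wrist []
[(0.87, array([ 0.5948, -0.0771,  0.0598]))]
top [(0.56, array([ 0.5503, -0.2731, -0.0044])), (0.44, array([ 0.5955, -0.0669,  0.0509]))]
[(0.92, array([0.6   , 0.5673, 0.003 ])), (0.49, array([ 0.5972, -0.0779,  0.0644]))]
```

View pics/roll_wrist.png

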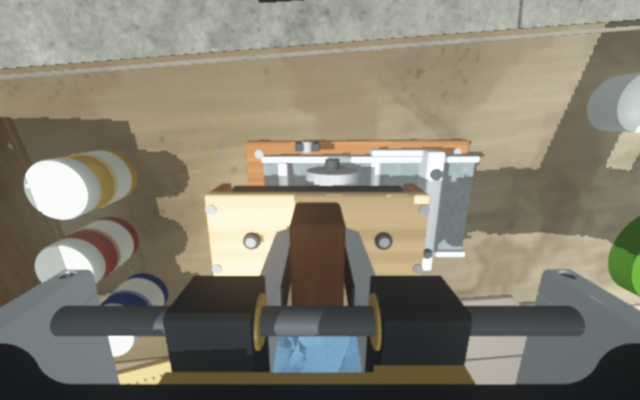

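The roller (332,172) is visible under the board and has moved up about 22 mm for 44 mm of board, so there is no slip. Continue towards the ridge.

```bash

python3 -m pendant '[[0,0.003,0,0,0,0,0],[0,0.006,0,0,0,0,0],[0,0.009,0,0,0,0,0],[0,0.012,0,0,0,0,0],[0,0.015,0,0,0,0,0],[0,0.018,0,0,0,0,0],[0,0.021,0,0,0,0,0],[0,0.024,0,0,0,0,0]]'
```

```text
time: 16.3
ee_pos: [0.5951, -0.069, 0.3001]
tool_rot: [0.002, 0.041, 0.999, 0.028]
wrist_force: [-3.5, -0.5, 8.2]
opening: 0.0298
grasp_force: 34.7
```

```bash

python3 -m pendant '[[0,0.003,0,0,0,0,0],[0,0.006,0,0,0,0,0],[0,0.009,0,0,0,0,0],[0,0.012,0,0,0,0,0],[0,0.015,0,0,0,0,0],[0,0.018,0,0,0,0,0],[0,0.02,0,0,0,0,0]]'
```

```text
time: 17.0
ee_pos: [0.5967, -0.049, 0.3012]
tool_rot: [0.002, 0.041, 0.999, 0.028]
wrist_force: [-4.0, -0.5, 7.3]
opening: 0.0297
grasp_force: 34.7
```

```bash

python3 -m pendant '[[0,0.002,0,0,0,0,0],[0,0.004,0,0,0,0,0],[0,0.006,0,0,0,0,0],[0,0.008,0,0,0,0,0]]'
```

```text
time: 17.4
ee_pos: [0.5973, -0.0411, 0.3016]
tool_rot: [0.002, 0.041, 0.999, 0.028]
wrist_force: [-3.7, -1.4, 6.9]
opening: 0.0298
grasp_force: 34.7
```

```bash

python3 -m pendant '[[0,0.002,0,0,0,0,0],[0,0.004,0,0,0,0,0]]'
```

```text
time: 17.6
ee_pos: [0.5977, -0.0372, 0.3018]
tool_rot: [0.002, 0.041, 0.999, 0.028]
wrist_force: [-4.3, -0.6, 7.1]
opening: 0.0298
grasp_force: 34.7
```

```bash

python3 -m pendant '[[0,0.002,0,0,0,0,0],[0,0.004,0,0,0,0,0]]'
```

```text
time: 17.8
ee_pos: [0.598, -0.0332, 0.3021]
tool_rot: [0.002, 0.041, 0.999, 0.028]
wrist_force: [-3.5, -0.3, 6.5]
opening: 0.0298
grasp_force: 34.7
```

```bash

python3 -m pendant '[[0,0.0015,0,0,0,0,0],[0,0.003,0,0,0,0,0]]'
```

```text
time: 18.0
ee_pos: [0.5982, -0.0303, 0.3022]
tool_rot: [0.002, 0.041, 0.999, 0.028]
wrist_force: [-4.1, -2.7, 7.3]
opening: 0.0295
grasp_force: 34.7
```

```bash

python3 -m pendant '[[0,0.0015,0,0,0,0,0],[0,0.003,0,0,0,0,0]]'
```

```text
time: 18.2
ee_pos: [0.5984, -0.028, 0.3024]
tool_rot: [0.002, 0.041, 0.999, 0.027]
wrist_force: [-3.1, -3.4, 8.7]
opening: 0.0298
grasp_force: 34.8
```

```bash

python3 -m pendant '[[0,0.0015,-0.0002,0,0,0,0],[0,0.003,-0.0004,0,0,0,0]]'
```

```text
time: 18.4
ee_pos: [0.5987, -0.025, 0.3031]
tool_rot: [0.002, 0.041, 0.999, 0.027]
wrist_force: [-3.6, -2.7, 7.8]
opening: 0.0298
grasp_force: 34.7
```

```bash

python3 -m pendant '[[0,0.0015,-0.0002,0,0,0,0],[0,0.003,-0.0004,0,0,0,0]]'
```

```text
time: 18.6
ee_pos: [0.5989, -0.0219, 0.3037]
tool_rot: [0.002, 0.041, 0.999, 0.027]
wrist_force: [-3.6, -2.6, 8.3]
opening: 0.0298
grasp_force: 34.7
```

```bash

python3 -m pendant '[[0,0.0015,-0.0002,0,0,0,0],[0,0.003,-0.0004,0,0,0,0]]'
```

```text
time: 18.8
ee_pos: [0.5992, -0.0187, 0.3041]
tool_rot: [0.002, 0.041, 0.999, 0.028]
wrist_force: [-3.1, -1.9, 6.7]
opening: 0.0299
grasp_force: 34.7
```

```bash

python3 -m pendant '[[0,0.0015,-0.0001,0,0,0,0],[0,0.003,-0.0003,0,0,0,0]]'
```

```text
time: 19.0
ee_pos: [0.5995, -0.0156, 0.3044]
tool_rot: [0.002, 0.041, 0.999, 0.028]
wrist_force: [-3.0, -0.9, 6.6]
opening: 0.0298
grasp_force: 34.7
```

```bash

python3 -m pendant '[[0,0.0015,0,0,0,0,0],[0,0.003,0,0,0,0,0]]'
```

```text
time: 19.2
ee_pos: [0.5997, -0.0124, 0.3046]
tool_rot: [0.002, 0.041, 0.999, 0.028]
wrist_force: [-2.7, -1.6, 6.4]
opening: 0.03
grasp_force: 34.7
```

```bash

python3 -m pendant '[[0,0.0015,0.0001,0,0,0,0],[0,0.003,0.0002,0,0,0,0]]'
```

```text
time: 19.4
ee_pos: [0.6, -0.0093, 0.3047]
tool_rot: [0.002, 0.041, 0.999, 0.028]
wrist_force: [-2.1, -0.3, 8.2]
opening: 0.0299
grasp_force: 34.7
```

```bash

python3 -m pendant '[[0,0.0015,0.0001,0,0,0,0],[0,0.003,0.0003,0,0,0,0]]'
```

```text
time: 19.6
ee_pos: [0.6002, -0.0061, 0.3046]
tool_rot: [0.002, 0.041, 0.999, 0.029]
wrist_force: [-3.5, -0.4, 6.9]
opening: 0.0298
grasp_force: 34.7
```

```bash

python3 -m pendant '[[0,0.0015,0.0002,0,0,0,0],[0,0.003,0.0005,0,0,0,0]]'
```

```text
time: 19.8
ee_pos: [0.6005, -0.0029, 0.3044]
tool_rot: [0.002, 0.041, 0.999, 0.029]
wrist_force: [-2.8, 0.7, 7.4]
opening: 0.0294
grasp_force: 34.7
```

```bash

python3 -m pendant '[[0,0.0015,0.0003,0,0,0,0],[0,0.003,0.0006,0,0,0,0]]'
```

```text
time: 20.0
ee_pos: [0.6007, 0.0003, 0.3041]
tool_rot: [0.002, 0.041, 0.999, 0.029]
wrist_force: [-3.7, 1.2, 8.3]
opening: 0.0295
grasp_force: 34.8
```

```bash

python3 -m pendant '[[0,0.0015,0.0002,0,0,0,0],[0,0.003,0.0005,0,0,0,0]]'
```

```text
time: 20.2
ee_pos: [0.601, 0.0035, 0.3038]
tool_rot: [0.002, 0.041, 0.999, 0.029]
wrist_force: [-3.2, 2.0, 8.9]
opening: 0.0296
grasp_force: 34.8
```

```bash

python3 -m pendant '[[0,0.0015,0.0001,0,0,0,0],[0,0.003,0.0002,0,0,0,0]]'
```

```text
time: 20.4
ee_pos: [0.6012, 0.0059, 0.3037]
tool_rot: [0.002, 0.041, 0.999, 0.028]
wrist_force: [-4.5, -0.6, 8.9]
opening: 0.0301
grasp_force: 34.8
```

```bash

python3 -m pendant '[[0,0.0015,0,0,0,0,0],[0,0.003,0,0,0,0,0],[0,0.005,0,0,0,0,0]]'
```

```text
time: 20.7
ee_pos: [0.6016, 0.0106, 0.304]
tool_rot: [0.002, 0.041, 0.999, 0.028]
wrist_force: [-4.1, -1.3, 8.0]
opening: 0.0296
grasp_force: 34.7
```

```bash

python3 -m pendant '[[0,0.0015,-0.0002,0,0,0,0],[0,0.003,-0.0004,0,0,0,0]]'
```

```text
time: 20.9
ee_pos: [0.6019, 0.0136, 0.3044]
tool_rot: [0.002, 0.041, 0.999, 0.028]
wrist_force: [-3.0, -0.7, 6.6]
opening: 0.0301
grasp_force: 34.7
```

```bash

python3 -m pendant '[[0,0,-0.001,0,0,0,0],[0,0,-0.002,0,0,0,0],[0,0,-0.004,0,0,0,0],[0,0,-0.008,0,0,0,0],[0,0,-0.02,0,0,0,0],[0,0,-0.05,0,0,0,0],[0,0,-0.08,0,0,0,0],[0,0,-0.08,0,0,0,0],[0,0,-0.08,0,0,0,0]]'; python3 - <<'E'
from h import *
o=get_obs();print(o["wrist_force"])
for n in("wrist","top"):
    p,X=cloud(n);cv2.imwrite(f"pics/up_{n}.png",p)
    print(n,[(r["p"],np.round(r["centre"],4)) for r in spot_point(n,"roller")])
row([.552,.371,.16],rot(166.5))
E
```

```text
time: 21.8
ee_pos: [0.6016, 0.0092, 0.383]
tool_rot: [0.002, 0.041, 0.999, 0.029]
wrist_force: [1.0, -0.5, -3.9]
opening: 0.0299
grasp_force: 34.3
[ 0.97331789 -0.5050787  -3.94174801]
wrist [(0.75, array([ 0.5498, -0.2718,  0.0013])), (0.68, array([ 0.5974, -0.0199,  0.0524]))]
top []
row [0.0787 0.3535 0.0612] [ 0.0578 -0.0085  0.1532] tcp [0.6013 0.0093 0.3802] t 22.0
```

View pics/up_wrist.png

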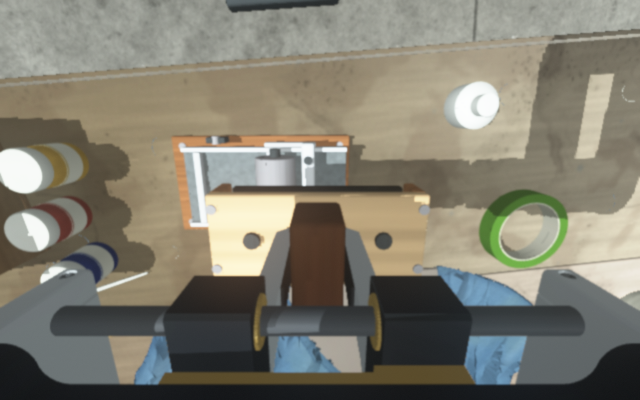

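The roller (275,170) lies between the ridge and the stop. Carry the board back to its place.

```bash
python3 -m pendant '[[0.008,0.035,0.006,0.006,-0.001,0.015,0],[0.016,0.071,0.012,0.012,-0.002,0.031,0],[0.024,0.106,0.018,0.017,-0.003,0.046,0],[0.031,0.141,0.024,0.023,-0.003,0.061,0],[0.039,0.177,0.031,0.029,-0.004,0.077,0],[0.047,0.212,0.037,0.035,-0.005,0.092,0],[0.055,0.247,0.043,0.04,-0.006,0.107,0],[0.063,0.283,0.049,0.046,-0.007,0.123,0],[0.071,0.318,0.055,0.052,-0.008,0.138,0],[0.0787,0.3535,0.061,0.0578,-0.0085,0.1532,0],[0.0787,0.3535,0.061,0.0578,-0.0085,0.1532,0],[0.0787,0.3535,0.061,0.0578,-0.0085,0.1532,0]]'; python3 -m pendant '[[0,0,0,0,0,0,0],[0,0,0,0,0,0,0]]';python3 - <<'E'
from h import *
row([.552,.371,.066],rot(166.5))
E
```

```text
time: 23.2
ee_pos: [0.5519, 0.3717, 0.3403]
tool_rot: [0.001, 0.117, 0.993, -0.001]
wrist_force: [-0.0, -0.1, -2.6]
opening: 0.0299
grasp_force: 34.3
time: 23.4
ee_pos: [0.5528, 0.3697, 0.3424]
tool_rot: [0.002, 0.118, 0.993, -0.0]
wrist_force: [0.2, 0.1, -3.7]
opening: 0.0298
grasp_force: 34.3
row [0.0015 0.001  0.0964] [ 0.0002  0.0044 -0.0017] tcp [0.5528 0.3697 0.3424] t 23.4
```

```bash
python3 -m pendant '[[0,0,0.04,0,0.004,0,0],[0,0,0.08,0,0.004,0,0],[0,0,0.095,0,0.004,0,0],[0,0,0.102,0,0.004,0,0],[0,0,0.103,0,0.004,0,0],[0,0,0.103,0,0.004,0,0]]';python3 -m pendant '[[0,0,0.001,0,0,0,0],[0,0,0.0015,0,0,0,0],[0,0,0.0015,0,0,0,0]]'
```

```text
time: 24.0
ee_pos: [0.5536, 0.371, 0.2419]
tool_rot: [0.002, 0.118, 0.993, 0.001]
wrist_force: [0.7, -0.4, -3.6]
opening: 0.0295
grasp_force: 34.3
time: 24.3
ee_pos: [0.553, 0.371, 0.239]
tool_rot: [0.001, 0.118, 0.993, 0.001]
wrist_force: [0.3, -0.6, -3.3]
opening: 0.0298
grasp_force: 34.3
```

```bash
python3 -m pendant '[[0,0,0.0005,0,0,0,0],[0,0,0.001,0,0,0,0],[0,0,0.001,0,0,0,0]]'
```

```text
time: 24.6
ee_pos: [0.5528, 0.3709, 0.2368]
tool_rot: [0.0, 0.118, 0.993, 0.0]
wrist_force: [0.2, 0.4, -3.7]
opening: 0.0295
grasp_force: 34.3
```

```bash
python3 -m pendant '[[0,0,0.0005,0,0,0,0],[0,0,0.001,0,0,0,0],[0,0,0.001,0,0,0,0],[0,0,0.001,0,0,0,0]]'
```

```text
time: 25.0
ee_pos: [0.5529, 0.3709, 0.2366]
tool_rot: [0.0, 0.118, 0.993, 0.0]
wrist_force: [-1.6, -0.4, 0.2]
opening: 0.0298
grasp_force: 34.5
```

Feet on the table (reading up 4 N, height stopped). Release and withdraw.

```bash
python3 -m pendant '[[0,0,0,0,0,0,0.05],[0,0,0,0,0,0,0.094],[0,0,0,0,0,0,0.094],[0,0,0,0,0,0,0.094],[0,0,0,0,0,0,0.094],[0,0,0,0,0,0,0.094],[0,0,0,0,0,0,0.094],[0,0,-0.01,0,0,0,0.094],[0,0,-0.05,0,0,0,0.094],[0,0,-0.1,0,0,0,0.094],[0,0,-0.14,0,0,0,0.094],[0,0,-0.14,0,0,0,0.094]]'; python3 - <<'E'
from h import *
p,X=cloud("top"); cv2.imwrite("pics/end.png",cv2.resize(p[120:245,150:500],None,fx=2.2,fy=2.2,interpolation=cv2.INTER_CUBIC))
for t in("roller","nest"): print(t,[(r["p"],np.round(r["centre"],4)) for r in spot_point("top",t)])
P=sel(X,(.553,.371),.1,.028,.095);print("board",rect(P))
for nm,t in(("glue",1),("tape",1),("jar_a",3)): print(nm,[np.round(r["centre"],3) for r in recognise("top",nm)][:t])
E
```

```text
time: 26.2
ee_pos: [0.5532, 0.3708, 0.3855]
tool_rot: [0.006, 0.118, 0.993, 0.004]
wrist_force: [-0.3, 0.1, 0.2]
opening: 0.0943
grasp_force: 0.0
roller [(0.83, array([ 0.6002, -0.019 ,  0.0517])), (0.65, array([ 0.5494, -0.2683, -0.0033]))]
nest [(0.82, array([ 0.6027, -0.0121,  0.0523]))]
board (array([554.6, 369.6, 147.6,  63.3,  76.3]), 318)
glue [array([0.524, 0.221, 0.034])]
tape [array([0.694, 0.313, 0.023])]
jar_a [array([ 0.67 , -0.262,  0.067]), array([ 0.618, -0.275,  0.07 ]), array([ 0.545, -0.26 ,  0.062])]
```

View pics/end.png

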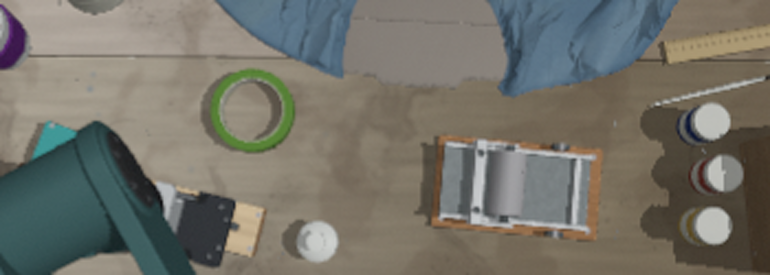

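The roller (505,183) sits against the stop side (478,183), past the ridge. The jars, glue and tape are unmoved, the board stands on the table, and the gripper is open and well above it.

```bash
python3 -c "
from cell import *
print(finish_job())"
```

```text
the job is handed in; nothing more can be done
None
```

The roller rests between the ridge and the end stop; board force read about 10–13 N during the roll, checked between moves. The board is back on its feet on the table, the jars, glue pot and tape are unmoved, and the job was handed in at about 26 s.

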